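# Bolt the flap of the equipment case

## Robot

A 6-joint arm with a two-finger parallel gripper is mounted at the origin on the work surface. World frame = base frame: x ahead of the robot, y to its left, z up, the work surface at z = 0. Lengths are in m, angles in rad, forces in N, time in s.
With the tool pointing down it reaches from about 0.35 to 0.8 m from the base axis. Payload 7.3 kg.
Tool frame: the origin (TCP) lies midway between the tips of the shut fingers; the grasp point (between the pads) lies 19 mm behind it; z points along the fingers, y is the line along which they close (so a half turn about z gives the same grasp; the last joint's range is limited). The gripper opens to 85 mm and grips with 20 to 120 N. Pads are 22 mm wide; open, the fingers measure 114 mm over their backs; the gripper's body (76 mm by 85 mm) begins 54 mm behind the grasp point. The pads swing forward as they close: fully open they stand 13 mm farther back than shut.
Start: joints at [1.173, 0.342, 1.524, -0, 1.275, -0.146], TCP at [0.131, 0.508, 0.197] pointing down, gripper open.
Joint ranges: [-2.53, 2.53], [-0.77, 2.02], [0.04, 2.7], [-1, 4.14], [0.28, 2.66], [-3.11, 3.11]. Speed limits (rad/s): [2.57, 2.57, 3.14, 3.14, 3.14, 3.14].

## Interface

Orientations are given as a unit quaternion [w, x, y, z].
In Python, from workcell import get_obs, optics, env, spotter gives the robot as it stands. The module is installed in compiled form; this text tells all that it offers.
- The arm moves only by the tool jog_arm, never from a script. Its argument "deltas" is a list of rows, each a list of 7 numbers: the shift along the tool's x, y, z in m, then the turn, a rotation vector about the tool's x, y, z in rad, then the finger opening in m, from 0 to 0.0854. A call has 1 to 5 rows; each row is the pose to reach, as a shift and turn from the pose commanded when the call began, along the tool's axes at that moment; what a row does not reach only later rows make up. A row lasts 1/8 s, in which the tool goes at most 62.5 mm and 10.7 degrees, less where a joint would pass 70% of its speed; a pose out of reach is approached as far as the arm can. A call with a gripper value outside its range is refused whole. The fingers move at their own pace and stop on an object; "force" is the grip in N (left out, the last holds). Time passes only in rows, so rows that repeat a pose let the fingers close. It gives the time, the measured TCP pose, the force, the opening and the grip force at its end, in the units of the state.
- get_obs(): the state, without advancing time (a new reading comes with each control period).
- optics.read_camera(name): name is "scene" or "side" or "wrist"; returns a dict with "color" (384x512x3 uint8, blue, green, red), "fx", "fy", "cx", "cy" (pixels), "rvec" (rotation vector, rad) and "tvec" (3), from world to camera coordinates, as OpenCV has them. Camera axes: x right, y down, z forward; pixel columns grow to the right and rows downward; lengths in m; the calibration is good to about 2 mm. A picture is of the moment at which its call begins. There is no depth.
- env.sign_off(): hands the job in; it is judged then, once.
Trained networks look in a picture, given as the dict that the camera call returned (one of the last four; its "shot" number tells which), for a name from the list of things; names that differ only in an ending like _2 or _b are one class to them, and where a whole thing is asked for, a point or a joint stands for the part that bears it (a point fixed in the world has none). Each returns a list of dicts, best first, with "conf" (0 to 1); they miss things now and then, are a little off and sometimes report something else, mostly with a low value. They report only what shows in the picture. A call takes as long as a camera call.
- spotter.look_for(label, picture): "rect" ([left, top, width, height] in pixels, round what is visible of it).
- spotter.trace(label, picture): "pixels" (384x512 bool, what is visible of it) and "rect" ([left, top, width, height] in pixels, round what is visible of it).
The state is a dict: "time_s": time; "q": joint angles; "joint_vel": joint speeds; "joint_efforts": joint torques, N m; "ee_pos": TCP position; "eef_rot": TCP orientation; "wrist_force": force on the tool from outside, world axes, zero at the start; "ft_torque": the same for the moment, N m; "finger_gap": finger opening in m; "finger_force": force on a finger pad.
Only numpy, scipy, OpenCV 4.12 (cv2) and the standard library are available. Lean on these libraries where they do the work, as an engineer would, in place of code of your own. Each camera call takes 0.05 s, during which the arm holds its last target. There are 200 camera calls.

## Task

Bolt the flap of the grey equipment case shut: swing the bolt's handle up out of its parking notch, slide the bolt across through the staple until it presses into the rubber buffer at the far end, then turn the handle all the way down into the far notch and let go. Push firmly but gently: do not ram the bolt or force the handle against the metal, and leave the things lying on the case where they are.

Things in the scene. Friction and masses are not known exactly. Their poses are not given: they have to be found in the camera images.
- case: Beige-grey steel equipment case, fixed, 240 x 400 x 110 mm (x, y, z); origin at the centre of its underside, z up. On its top lies a steel barrel bolt: the bolt's axis runs along the case's y at x = -25, z = 136 mm in the case's frame, and the bolt slides to the case's +y, over the seam at y = 105 mm.
- bolt_axis (a point): Point on the bolt's axis under the ball when joint bolt = 0: case frame (-25, -40, 136) mm. The handle's stem, 8 mm square, runs between two walls, inner faces 12 mm either side of the axis, tops 18 mm above it. Between the notches they keep it within 0.4 rad of upright. The notches open to the case's +x side: a wide parking one (19 mm) here, a narrow one (10.5 mm) at the far end.
- knob: Steel ball, 22 mm across, on the handle's end; origin at its centre, 52 mm from the bolt's axis. At handle angle t and bolt position s it is at x = -25 + 52 sin t, y = -40 + s, z = 136 + 52 cos t (mm, case frame). Pinch it from above, fingers either side along the case's y: gripped lightly (about 20 N) it turns between the pads as the handle swings; a hard grip drags it. Free space 30 mm and more beside the axis.
- handle (a joint): Angle of the handle, rad: 0 upright, growing as it is turned down to the case's +x side, 1.35 as far as it goes; 1.15 or more is down in a notch. It starts parked at 1.0 to 1.25. Friction (about 0.6 N at the ball) keeps it where it is left.
- bolt (a joint): How far the bolt has slid to the case's +y, m. Starts at 0 to 0.008. Slides with 1 to 3 N of friction and stays where left, unless the buffer pushes it back. The far notch begins to let the stem in at 0.051 to 0.083, differing from case to case: to be felt. The bolt, walls and stops must not be pressed together with more than 30 N.
- notch_about (a point): Usual place of the far notch; the true one is up to 16 mm nearer or farther along the case's y, as its plate is screwed down through slots. The stem goes in while the buffer is pressed with some 4 to 8 N (best 6, besides friction): with less it lands on the near edge, with more on the far edge. Keep pushing while turning down; the ball levers 2.6 times on an edge.
- buffer_about (a point): Usual place (up to 16 mm off, as the notch) of the face of the rubber buffer ring round the bolt's axis. A collar on the bolt meets it 2.5 mm before the stem can enter the far notch. It gives like a spring, 1.6 N per mm, and is solid after 9 mm (14 N). Afterwards it keeps the stem against the notch's near edge.
- staple_mid (a point): Middle of the steel staple on the case's flap, on the bolt's axis, 36 mm wide and 39 mm high: the bolt's tip passes through it.
- tape_roll_mid (a point): Centre of a yellow tape roll lying on the case's robot side, 54 mm across, 25 mm high; leave it.
- thin_tape_mid (a point): Centre of a thinner yellow tape roll lying on the flap, 48 mm across, 14 mm high; leave it.
- stapler_mid (a point): Middle of a black and grey stapler lying along the case's far edge, 28 x 95 x 30 mm; leave it.

How it is judged:
By the outcome, as a careful person would: the job done as asked, in the order asked, and still so for the second after the job is handed in, with the robot touching nothing.
It also fails if it takes over 67 s, if anything falls off the work surface, if the arm or the gripper's body presses on something with over 40 N, if the wrist force passes 120 N, or if a joint passes its speed limit or range.

## Working session

There is one attempt and no reset: what is moved stays moved. The work goes in short steps, Python scripts to look and compute and a tool call to move; the robot and the scene stay as the last step left them, time stands still between calls to the robot, and variables do not carry over. Pictures are saved under pics/ and viewed, at most 11 in all, crops included, and the job is handed in when it is done.

Besides the shell and the picture viewer there is one more tool, called after "Request:" by a JSON object that holds its "fn" and its "kwargs". jog_arm: Moves the arm, as the interface text tells. Its arguments: {"type":"object","properties":{"deltas":{"type":"array","items":{"type":"array","items":{"type":"number"}}},"force":{"type":"number"}},"required":["deltas"]}

```bash
mkdir -p pics
python3 - <<'E'
from workcell import get_obs, optics, env, spotter
import cv2,numpy as np
o=get_obs();print({k:np.round(v,3) for k,v in o.items()})
ims=[]
for c in ["scene","side"]:
    p=optics.read_camera(c);ims.append(p["color"])
    R=cv2.Rodrigues(np.array(p["rvec"]))[0];print(c,p["fx"],p["cx"],p["cy"],"cam",np.round(-R.T@p["tvec"],3))
    for l in ["case","knob","staple_mid","tape_roll_mid","thin_tape_mid","stapler_mid","handle"]:
        r=spotter.look_for(l,p);print(l,[(np.round(d["rect"]).tolist(),round(d["conf"],2)) for d in r[:2]])
    cv2.imwrite(f"pics/{c}0.png",p["color"])
E
```

```text
{'time_s': np.float64(0.0), 'q': array([ 1.173,  0.343,  1.525,  0.   ,  1.275, -0.146]), 'joint_vel': array([ 0.001,  0.001, -0.   ,  0.001,  0.   , -0.001]), 'joint_efforts': array([ 1.0000e-03, -4.3368e+01, -2.4602e+01, -0.0000e+00,  8.0000e-03,
       -0.0000e+00]), 'ee_pos': array([0.131, 0.508, 0.197]), 'eef_rot': array([-0.   ,  0.126,  0.992, -0.001]), 'wrist_force': array([-0.344,  0.081, -0.566]), 'ft_torque': array([-0.043,  0.016, -0.008]), 'finger_force': np.float64(0.0), 'finger_gap': np.float64(0.085)}
scene 378.1755973613129 258.65748696797766 187.37873746141784 cam [0.848 0.262 0.711]
case [([99.0, 74.0, 235.0, 194.0], 0.9)]
knob [([182.0, 117.0, 27.0, 20.0], 0.71)]
staple_mid [([98.0, 72.0, 235.0, 194.0], 0.85)]
tape_roll_mid [([250.0, 180.0, 32.0, 23.0], 0.7), ([176.0, 80.0, 30.0, 22.0], 0.69)]
thin_tape_mid [([252.0, 178.0, 29.0, 27.0], 0.91)]
stapler_mid [([166.0, 166.0, 45.0, 33.0], 0.67), ([181.0, 117.0, 28.0, 23.0], 0.5)]
handle [([180.0, 118.0, 31.0, 22.0], 0.65)]
side 372.6936167038089 253.69598398708166 190.50963475131502 cam [ 0.299 -0.326  0.674]
case [([170.0, 160.0, 262.0, 223.0], 0.61)]
knob [([299.0, 235.0, 32.0, 33.0], 0.63)]
staple_mid [([167.0, 158.0, 269.0, 225.0], 0.58)]
tape_roll_mid [([307.0, 307.0, 37.0, 43.0], 0.93)]
thin_tape_mid [([236.0, 183.0, 26.0, 21.0], 0.55)]
stapler_mid [([300.0, 192.0, 49.0, 41.0], 0.71), ([168.0, 160.0, 264.0, 224.0], 0.51)]
handle [([301.0, 236.0, 28.0, 31.0], 0.93)]
```

Run:
```python
import cv2
a=cv2.imread("pics/scene0.png")[50:290,80:370];cv2.imwrite("pics/s1.png",cv2.resize(a,(725,600),interpolation=cv2.INTER_CUBIC))
a=cv2.imread("pics/side0.png")[144:384,150:450];cv2.imwrite("pics/d1.png",cv2.resize(a,(750,600),interpolation=cv2.INTER_CUBIC))
```

```text
(no output)
```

View pics/s1.png

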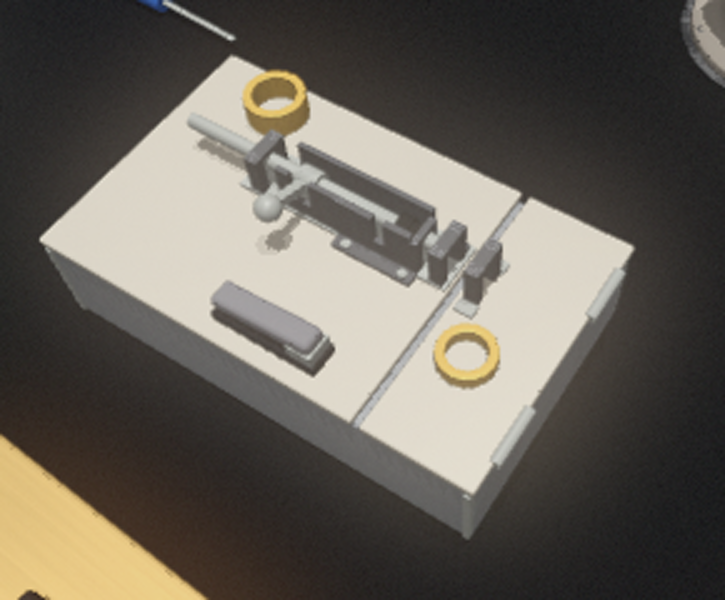

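View pics/d1.png

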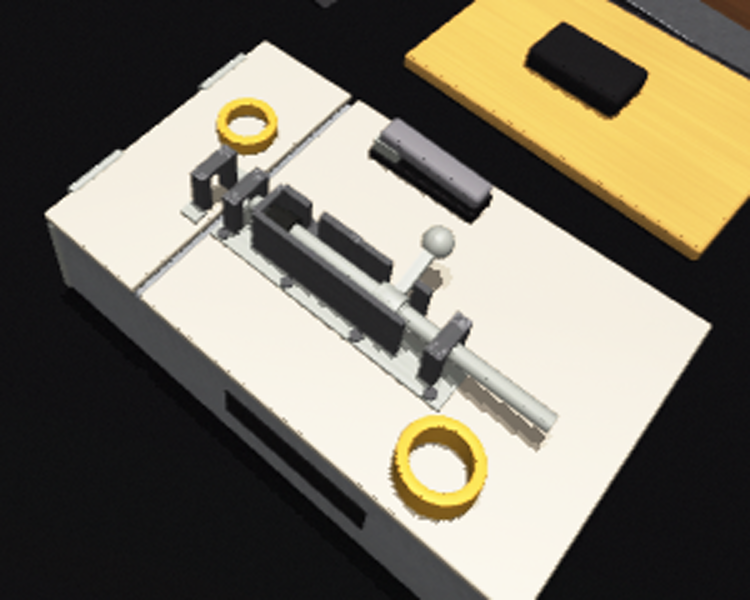

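Both views show the case: the top corners are clear, the knob is at scene crop (267,207) and side crop (438,241), and the handle is parked toward the stapler (+x). I'll fit the case pose from the corners and the knob from both cameras.

```bash
cat > h.py <<'E'
from workcell import get_obs, optics, env, spotter
import cv2,numpy as np
from scipy.optimize import least_squares
from scipy.spatial.transform import Rotation as Ro
def proj(p,X): return cv2.projectPoints(np.atleast_2d(X).astype(float),np.array(p["rvec"],float),np.array(p["tvec"],float),np.array([[p["fx"],0,p["cx"]],[0,p["fy"],p["cy"]],[0,0,1.]]),None)[0][:,0]
def c2w(c,X): # case [x,y,yaw] , X in m
    return np.atleast_2d(X)@Ro.from_euler('z',c[2]).as_matrix().T+[c[0],c[1],0]
def ball(c,t,s): return c2w(c,[-.025+.052*np.sin(t),-.040+s,.136+.052*np.cos(t)])
E
python3 - <<'E'
from h import *
P={n:optics.read_camera(n) for n in ["scene","side"]}
sc=np.array([[232,55],[42,240],[468,495],[633,247]])/2.5+[80,50]
sx=np.array([[-.12,-.2,.11],[.12,-.2,.11],[.12,.2,.11],[-.12,.2,.11]])
sd=np.array([[265,42],[47,213],[711,325]])/2.5+[150,144]; dx=np.array([[.12,.2,.11],[-.12,.2,.11],[.12,-.2,.11]])
f=lambda c:np.r_[(proj(P["scene"],c2w(c,sx))-sc).ravel(),(proj(P["side"],c2w(c,dx))-sd).ravel()]
best=min((least_squares(f,[.45,.3,y]) for y in np.arange(-3,3,.7)),key=lambda r:r.cost)
print(best.x,best.cost,np.round(best.fun,1)); c=best.x
k={}
for n in P:
    m=spotter.trace("knob",P[n]);px=m[0]["pixels"].astype(np.uint8)
    (u,v),r=cv2.minEnclosingCircle(cv2.findNonZero(px));print(n,m[0]["conf"],m[0]["rect"],u,v,r)
    k[n]=(u,v)
# handpicked ball centres
hp={"scene":np.array([267,207])/2.5+[80,50],"side":np.array([438,241])/2.5+[150,144]};print(hp)
for K in(k,hp):
    tri=least_squares(lambda X:np.r_[[(proj(P[n],X)[0]-K[n]) for n in P]].ravel(),c2w(c,[0,0,.15])[0]);print("tri",tri.x,np.round(tri.fun,1),"case",(Ro.from_euler('z',-c[2]).apply(tri.x-[c[0],c[1],0])))
    g=least_squares(lambda q:np.r_[[(proj(P[n],ball(c,*q))[0]-K[n]) for n in P]].ravel(),[1.1,.004],x_scale=[1,.05]);print("t,s",g.x,np.round(g.fun,1),ball(c,*g.x))
np.save("c.npy",c)
# overlay bolt features
for n in P:
    im=P[n]["color"].copy()
    pts=[[-.025,-.04,.136],[-.025,.105,.136],[-.12,.105,.11],[.12,.105,.11],[-.025-.012,-.03,.154],[-.025-.012,.05,.154]]
E
```

```text
[ 0.57481134 -0.1016421   0.16065554] 7.152788684640183 [-0.  -0.2 -0.6 -1.4  1.2 -2.  -0.7 -0.3  0.7 -1.3  0.4 -1.6 -0.4 -1. ]
scene 0.82 [181.3, 118.2, 29.0, 19.0] 195.5 127.5 15.953156471252441
side 0.75 [298.9, 232.8, 31.4, 36.3] 315.5722961425781 249.90963745117188 19.588600158691406
{'scene': array([186.8, 132.8]), 'side': array([325.2, 240.4])}
tri [ 0.58208631 -0.1373857   0.14627689] [ 0.3 -0.   0.3 -0. ] case [ 0.00146355 -0.03644706  0.14627689]
t,s [0.87000369 0.00736712] [ -4.3  -2.5   5.1 -14.2] [[ 0.59458682 -0.13149603  0.16953083]]
tri [ 0.60440631 -0.13632328  0.15206148] [ 0.3  0.   0.3 -0. ] case [ 0.02366607 -0.03896875  0.15206148]
t,s [1.25032304e+00 1.17364827e-03] [ 0.1  0.2  0.5 -0.4] [[ 0.60506111 -0.13607292  0.15238082]]
```

Hand-picked ball centres agree in both views to under 1 px (t≈1.25, s≈1 mm); the network's masks include the stem, so I'm ignoring them. I'm moving over now.

Request:
{"fn": "jog_arm", "kwargs": {"deltas": [[-0.044,-0.036,-0.02,0,0,0,0.085],[-0.09,-0.074,-0.04,0,0,0,0.085],[-0.138,-0.113,-0.045,0,0,0,0.085],[-0.186,-0.152,-0.045,0,0,0,0.085],[-0.234,-0.191,-0.045,0,0,0,0.085]], "force": 20}}

```text
time_s: 1.62
ee_pos: [0.3108, 0.2636, 0.2426]
eef_rot: [0.001, 0.125, 0.992, 0.0]
wrist_force: [1.1, 1.2, -0.8]
finger_gap: 0.0849
finger_force: 0.0
```

Request:
{"fn": "jog_arm", "kwargs": {"deltas": [[-0.047,-0.038,0,0,0,0,0.085],[-0.094,-0.076,0,0,0,-0.1,0.085],[-0.141,-0.115,0,0,0,-0.2,0.06],[-0.188,-0.153,0,0,0,-0.31,0.05],[-0.235,-0.191,0,0,0,-0.414,0.05]]}}

```text
time_s: 2.25
ee_pos: [0.4908, 0.0198, 0.2424]
eef_rot: [0.0, -0.083, 0.997, 0.0]
wrist_force: [1.6, 0.3, -0.7]
finger_gap: 0.05
finger_force: 0.0
```

```bash
cat >> h.py <<'E'
def to(t,s,dz=0,dyaw=True,ref=None):
    o=get_obs();c=np.load("c.npy");q=o["eef_rot"];R=Ro.from_quat([q[1],q[2],q[3],q[0]])
    tgt=ball(c,t,s)[0]+[0,0,-.019+dz]
    d=R.inv().apply(tgt-o["ee_pos"])
    y=R.apply([0,1,0]);yaw=np.arctan2(y[1],y[0])-np.pi/2
    print("t",o["time_s"],"ee",np.round(o["ee_pos"],4),"q",np.round(o["q"],2),"delta",np.round(d,4),"tool-z turn",round(yaw-c[2],3),"F",np.round(o["wrist_force"],2),"tilt",R.apply([0,0,1]).round(3))
E
python3 -c "
from h import *
to(1.25,.001,.06)"
```

```text
t 2.25 ee [0.4908 0.0198 0.2424] q [-0.12  0.25  1.53  0.    1.36 -1.85] delta [-0.087  -0.1727  0.0491] tool-z turn 0.005 F [ 1.57  0.34 -0.7 ] tilt [ 0.001  0.    -1.   ]
```

Request:
{"fn": "jog_arm", "kwargs": {"deltas": [[-0.028,-0.056,0,0,0,0.005,0.05],[-0.055,-0.11,0.015,0,0,0.005,0.05],[-0.08,-0.16,0.03,0,0,0.005,0.05],[-0.087,-0.173,0.05,0,0,0.005,0.05],[-0.087,-0.173,0.05,0,0,0.005,0.05]]}}

```text
time_s: 2.88
ee_pos: [0.6025, -0.1349, 0.1897]
eef_rot: [-0.002, -0.078, 0.997, 0.001]
wrist_force: [-0.6, 1.0, 0.8]
finger_gap: 0.0498
finger_force: 0.0
```

```bash
python3 -c "
from h import *
to(1.25,.001)
p=optics.read_camera('wrist');c=np.load('c.npy')
im=p['color'].copy()
u=proj(p,np.vstack([ball(c,1.25,.001),c2w(c,[-.025,-.04,.136]),c2w(c,[-.025,.12,.136])]))
print(u)
for x in u: cv2.drawMarker(im,tuple(int(round(v)) for v in x),(0,0,255),0,8,1)
cv2.imwrite('pics/w1.png',im)
"
```

```text
t 2.875 ee [ 0.6025 -0.1349  0.1897] q [-0.34  0.52  1.26  0.    1.37 -2.07] delta [-0.0026 -0.0019  0.0563] tool-z turn -0.005 F [-0.58  0.98  0.81] tilt [-0.005  0.002 -1.   ]
[[249.07078393 207.39936391]
 [247.40099257 137.08284185]
 [463.63560979 136.15933709]]
```

View pics/w1.png

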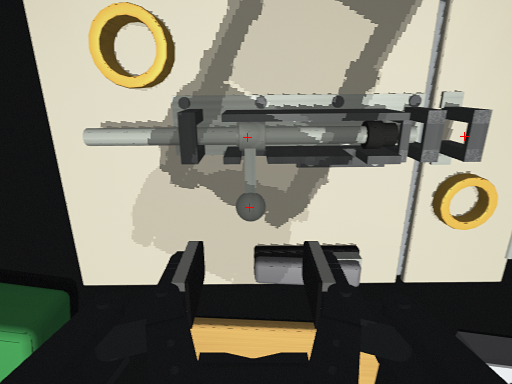

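The markers land on the ball (250,207) and the bolt's axis (137 row), so the pose is good. I'm descending.

Request:
{"fn": "jog_arm", "kwargs": {"deltas": [[0,0,0.02,0,0,0,0.05],[0,0,0.04,0,0,0,0.05],[0,0,0.055,0,0,0,0.05],[0,0,0.055,0,0,0,0.05]]}}

```text
time_s: 3.42
ee_pos: [0.6031, -0.1339, 0.1371]
eef_rot: [-0.0, -0.079, 0.997, 0.0]
wrist_force: [-0.3, 0.2, -0.3]
finger_gap: 0.0502
finger_force: 0.0
```

```bash
python3 -c "
from h import *
to(1.25,.001)"
```

```text
t 3.425 ee [ 0.6031 -0.1339  0.1371] q [-0.34  0.56  1.34  0.    1.24 -2.07] delta [-0.0016 -0.0027  0.0037] tool-z turn -0.002 F [-0.26  0.21 -0.33] tilt [-0.001  0.001 -1.   ]
```

Request:
{"fn": "jog_arm", "kwargs": {"deltas": [[-0.0015,-0.0025,0.0035,0,0,0,0.05],[-0.0015,-0.0025,0.0035,0,0,0,0.03],[-0.0015,-0.0025,0.0035,0,0,0,0.018],[-0.0015,-0.0025,0.0035,0,0,0,0.018],[-0.0015,-0.0025,0.0035,0,0,0,0.018]], "force": 20}}

```text
time_s: 4.05
ee_pos: [0.6055, -0.1373, 0.1338]
eef_rot: [0.0, -0.078, 0.997, 0.0]
wrist_force: [-0.4, -0.6, 0.6]
finger_gap: 0.0177
finger_force: 0.0
```

```bash
python3 -c "
from h import *
o=get_obs();print(o['finger_gap'],o['finger_force'])
to(1.25,.001)"
```

```text
0.017728738373317402 0.0
t 4.05 ee [ 0.6055 -0.1373  0.1338] q [-0.35  0.57  1.34  0.    1.24 -2.07] delta [0.0003 0.0011 0.0004] tool-z turn -0.004 F [-0.39 -0.55  0.64] tilt [ 0.  0. -1.]
```

```bash
python3 -c "
from h import *
c=np.load('c.npy');L=[]
for n in ['wrist','side']:
    p=optics.read_camera(n);im=p['color']
    u=proj(p,ball(c,1.25,.001))[0]; print(n,u)
    x,y=(int(v) for v in u);x=min(max(x,70),442);y=min(max(y,60),324)
    L.append(cv2.resize(im[y-60:y+60,x-70:x+70],(400,343),interpolation=cv2.INTER_CUBIC))
cv2.imwrite('pics/w2.png',np.hstack(L))
"
```

```text
wrist [253.00374314 239.57362581]
side [325.756347   240.03000293]
```

View pics/w2.png

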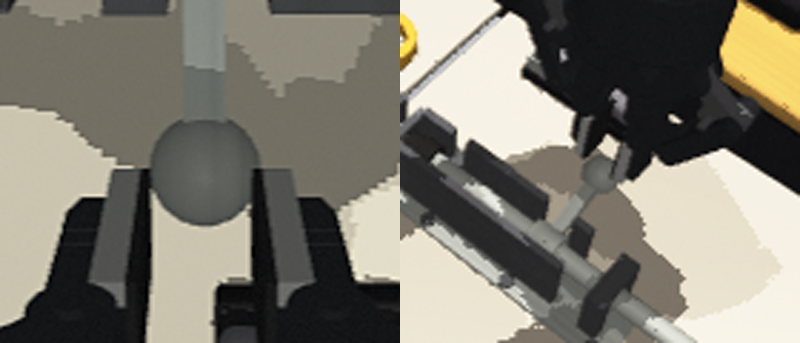

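The pads stand near the ball but the gap reads 17.7 mm with no force, so the ball isn't between them. I'll check where the TCP and grasp point project against the visible pads.

```bash
python3 -c "
from h import *
c=np.load('c.npy');o=get_obs();q=o['eef_rot'];R=Ro.from_quat([q[1],q[2],q[3],q[0]]);L=[]
for n in ['wrist','side','scene']:
    p=optics.read_camera(n);im=p['color'].copy()
    Rc=cv2.Rodrigues(np.array(p['rvec']))[0]
    print(n,'cam in tool',R.inv().apply(-Rc.T@p['tvec']-o['ee_pos']).round(4))
    ps=[o['ee_pos']+R.apply(v) for v in ([0,-.009,0],[0,.009,0],[0,-.009,-.019],[0,.009,-.019],[.011,.009,-.008],[-.011,.009,-.008])]
    u=proj(p,np.array(ps));b=proj(p,ball(c,1.25,.001))[0];print(u.round(1).tolist(),b)
    x,y=(int(v) for v in b);im=cv2.resize(im[y-48:y+48,x-64:x+64],None,fx=4,fy=4,interpolation=cv2.INTER_CUBIC)
    for k,w in enumerate(u): cv2.drawMarker(im,tuple(int(4*v) for v in w-[x-64,y-48]),[(0,0,255),(0,255,0),(255,0,0)][k//2],0,12,1)
    L.append(cv2.resize(im,(400,300)))
cv2.imwrite('pics/w3.png',np.vstack([np.hstack(L[:2]),np.hstack([L[2],L[2]*0])]))
"
```

```text
wrist cam in tool [ 0.0836  0.001  -0.1771]
[[236.8, 225.9], [265.7, 225.9], [235.2, 240.3], [267.0, 240.4], [266.5, 214.8], [265.9, 248.0]] [252.95649672 239.65243481]
side cam in tool [ 0.3324 -0.1383 -0.54  ]
[[329.1, 249.5], [320.4, 243.3], [330.9, 243.3], [322.0, 237.1], [317.2, 244.8], [324.8, 236.7]] [325.756347   240.03000293]
scene cam in tool [-0.3024  0.3568 -0.5775]
[[184.3, 136.9], [191.7, 140.9], [182.5, 130.6], [190.1, 134.7], [194.6, 134.4], [187.4, 142.3]] [186.84120184 132.92691149]
```

View pics/w3.png

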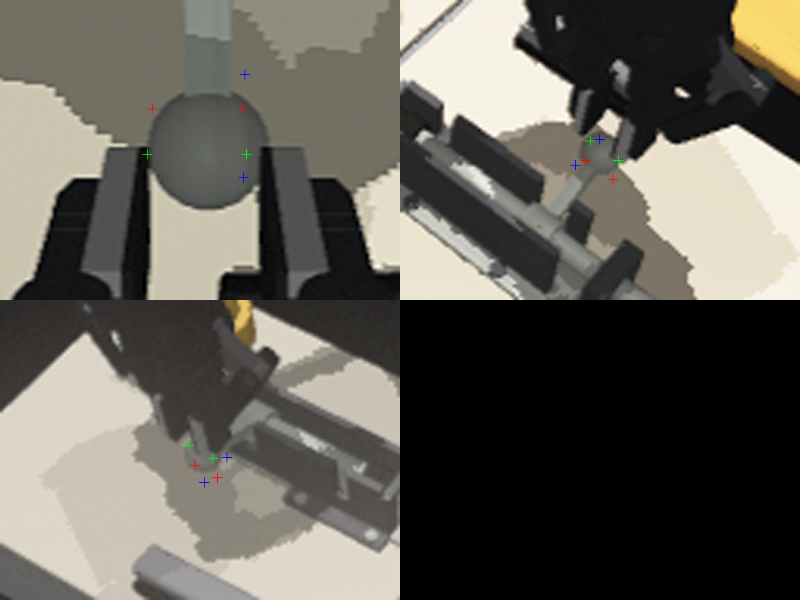

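The visible tips end about 25 mm behind the reported TCP in all three views, so the pads are above the ball. Going 20 mm lower is safe under either reading, so I'll open, lower and close.

Request:
{"fn": "jog_arm", "kwargs": {"deltas": [[0,0.001,0,0,0,0,0.045],[0,0.001,0,0,0,0,0.045],[0,0.001,0.008,0,0,0,0.045],[0,0.001,0.016,0,0,0,0.045],[0,0.001,0.02,0,0,0,0.045]]}}

```text
time_s: 4.92
ee_pos: [0.6049, -0.1361, 0.1126]
eef_rot: [-0.001, -0.079, 0.997, 0.0]
wrist_force: [-0.3, 0.4, -0.1]
finger_gap: 0.045
finger_force: 0.0
```

Request:
{"fn": "jog_arm", "kwargs": {"deltas": [[0,0,0,0,0,0,0.03],[0,0,0,0,0,0,0.018],[0,0,0,0,0,0,0.018],[0,0,0,0,0,0,0.018]], "force": 20}}

```text
time_s: 5.42
ee_pos: [0.6054, -0.1364, 0.1138]
eef_rot: [0.0, -0.079, 0.997, -0.0]
wrist_force: [0.5, -0.0, -0.8]
finger_gap: 0.0202
finger_force: 19.6
```

```bash
python3 -c "
from h import *
c=np.load('c.npy');to(1.25,.001);L=[]
for n in ['wrist','side']:
    p=optics.read_camera(n);im=p['color']
    u=proj(p,ball(c,1.25,.001))[0]
    x,y=(int(v) for v in u)
    L.append(cv2.resize(im[y-60:y+60,x-70:x+70],(400,343),interpolation=cv2.INTER_CUBIC))
cv2.imwrite('pics/w4.png',np.hstack(L))
"
```

```text
t 5.425 ee [ 0.6054 -0.1364  0.1138] q [-0.34  0.59  1.36 -0.    1.19 -2.07] delta [ 0.0003  0.0002 -0.0196] tool-z turn -0.003 F [ 0.51 -0.05 -0.83] tilt [ 0. -0. -1.]
```

View pics/w4.png

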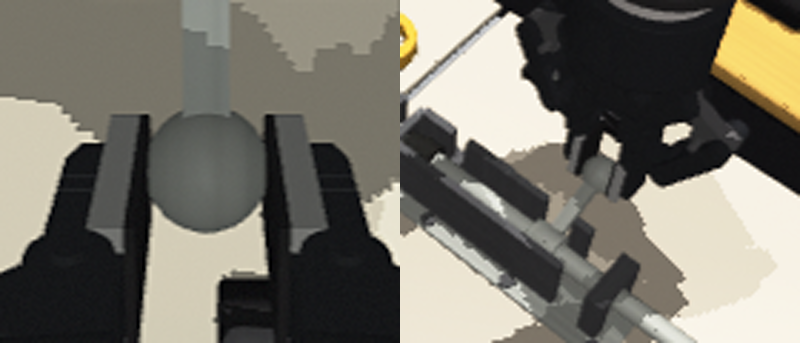

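The ball is now between the pads (19.6 N), but shallowly. I'll regrip 6 mm deeper.

Request:
{"fn": "jog_arm", "kwargs": {"deltas": [[0,0,0,0,0,0,0.036],[0,0,0.004,0,0,0,0.036],[0,0,0.007,0,0,0,0.036],[0,0,0.007,0,0,0,0.018],[0,0,0.007,0,0,0,0.018]], "force": 20}}

```text
time_s: 6.15
ee_pos: [0.605, -0.1362, 0.1064]
eef_rot: [-0.0, -0.079, 0.997, 0.0]
wrist_force: [-0.1, -0.6, -1.3]
finger_gap: 0.0203
finger_force: 19.6
```

Request:
{"fn": "jog_arm", "kwargs": {"deltas": [[0,0,0,0,0,0,0.018],[0,0,0,0,0,0,0.018]]}}

```text
time_s: 6.4
ee_pos: [0.605, -0.1362, 0.1065]
eef_rot: [-0.0, -0.079, 0.997, 0.0]
wrist_force: [-1.4, -0.8, -2.2]
finger_gap: 0.0202
finger_force: 19.6
```

```bash
python3 -c "
from h import *
to(1.25,.001)
c=np.load('c.npy')
b=lambda t:np.array([-52*np.sin(t),0,-52*np.cos(t)])
for t in np.arange(1.25,-.01,-.125): print(round(t,3),(b(t)-b(1.25)).round(1))
"
```

```text
t 6.4 ee [ 0.605  -0.1362  0.1065] q [-0.34  0.59  1.37 -0.    1.18 -2.07] delta [-0.     -0.     -0.0269] tool-z turn -0.003 F [-1.38 -0.85 -2.23] tilt [-0.001  0.    -1.   ]
1.25 [0. 0. 0.]
1.125 [ 2.4  0.  -6. ]
1.0 [  5.6   0.  -11.7]
0.875 [  9.4   0.  -16.9]
0.75 [ 13.9   0.  -21.7]
0.625 [ 18.9   0.  -25.8]
0.5 [ 24.4   0.  -29.2]
0.375 [ 30.3   0.  -32. ]
0.25 [ 36.5   0.  -34. ]
0.125 [ 42.9   0.  -35.2]
0.0 [ 49.3   0.  -35.6]
```

Request:
{"fn": "jog_arm", "kwargs": {"deltas": [[0.0024,0,-0.006,0,0,0,0.018],[0.0056,0,-0.0117,0,0,0,0.018],[0.0094,0,-0.0169,0,0,0,0.018],[0.0139,0,-0.0217,0,0,0,0.018],[0.0139,0,-0.0217,0,0,0,0.018]]}}

```text
time_s: 7.02
ee_pos: [0.5913, -0.1385, 0.129]
eef_rot: [0.0, -0.078, 0.997, -0.0]
wrist_force: [-1.8, -0.4, -2.4]
finger_gap: 0.0203
finger_force: 20.0
```

```bash
python3 -c "
from h import *
to(.75,.001,-.027)
"
```

```text
t 7.025 ee [ 0.5913 -0.1385  0.129 ] q [-0.36  0.55  1.39  0.    1.21 -2.08] delta [-0.      0.0001  0.0009] tool-z turn -0.004 F [-1.85 -0.43 -2.42] tilt [ 0. -0. -1.]
```

Forces are small and it is tracking well. I'll carry on to near upright.

Request:
{"fn": "jog_arm", "kwargs": {"deltas": [[0.005,0,-0.0041,0,0,0,0.018],[0.0105,0,-0.0075,0,0,0,0.018],[0.0164,0,-0.0103,0,0,0,0.018],[0.0226,0,-0.0123,0,0,0,0.018],[0.029,0,-0.0135,0,0,0,0.018]]}}

```text
time_s: 7.65
ee_pos: [0.5632, -0.1431, 0.1426]
eef_rot: [0.001, -0.079, 0.997, -0.0]
wrist_force: [1.8, 0.7, 0.2]
finger_gap: 0.0201
finger_force: 19.9
```

Request:
{"fn": "jog_arm", "kwargs": {"deltas": [[0.004,0,-0.0003,0,0,0,0.018],[0.004,0,-0.0003,0,0,0,0.018]]}}

```text
time_s: 7.9
ee_pos: [0.559, -0.1438, 0.1429]
eef_rot: [0.0, -0.078, 0.997, -0.0]
wrist_force: [0.9, -0.6, 3.7]
finger_gap: 0.0201
finger_force: 20.2
```

```bash
python3 -c "
from h import *
to(.05,.001,-.027)
c=np.load('c.npy');L=[]
for n in ['wrist','side']:
    p=optics.read_camera(n);im=p['color']
    u=proj(p,ball(c,.05,.001))[0];print(n,u)
    x,y=(int(v) for v in u)
    L.append(cv2.resize(im[y-60:y+60,x-70:x+70],(400,343),interpolation=cv2.INTER_CUBIC))
cv2.imwrite('pics/w5.png',np.hstack(L))
"
```

```text
t 7.9 ee [ 0.559  -0.1438  0.1429] q [-0.38  0.48  1.46 -0.    1.2  -2.11] delta [0.0001 0.0001 0.0009] tool-z turn -0.004 F [ 0.93 -0.62  3.68] tilt [ 0.001 -0.    -1.   ]
wrist [250.96817375 265.58048618]
side [311.50248029 246.37429168]
```

View pics/w5.png

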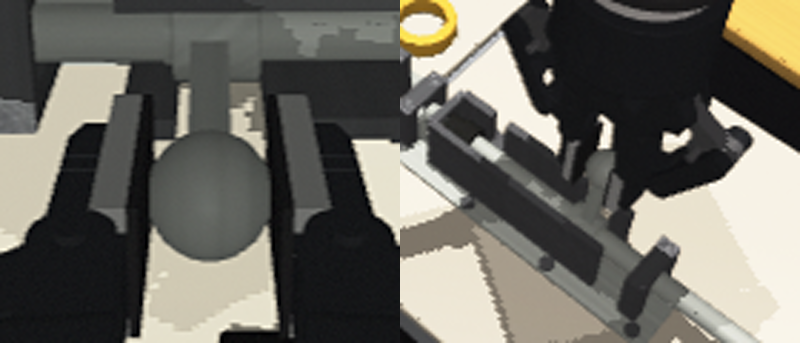

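The ball is held at about t≈0.1–0.15 (wrist crop (210,195)), with the stem between the walls, and forces are low. Sliding now.

Request:
{"fn": "jog_arm", "kwargs": {"deltas": [[0,0.006,0,0,0,0,0.018],[0,0.014,0,0,0,0,0.018],[0,0.022,0,0,0,0,0.018],[0,0.03,0,0,0,0,0.018],[0,0.036,0,0,0,0,0.018]]}}

```text
time_s: 8.62
ee_pos: [0.5539, -0.1083, 0.1427]
eef_rot: [0.001, -0.079, 0.997, -0.001]
wrist_force: [1.2, -1.7, 5.3]
finger_gap: 0.02
finger_force: 20.3
```

Request:
{"fn": "jog_arm", "kwargs": {"deltas": [[0,0.003,0,0,0,0,0.018],[0,0.006,0,0,0,0,0.018]]}}

```text
time_s: 8.88
ee_pos: [0.553, -0.1025, 0.1427]
eef_rot: [0.001, -0.079, 0.997, -0.001]
wrist_force: [1.2, -2.5, 5.0]
finger_gap: 0.02
finger_force: 20.3
```

```bash
cat >> h.py <<'E'
def st():
    c=np.load("c.npy");Rz=Ro.from_euler('z',-c[2]);o=get_obs()
    x=Rz.apply(o["ee_pos"]-[c[0],c[1],0])*1000;F=Rz.apply(o["wrist_force"])
    print("time",o["time_s"],"case mm",x.round(1),"s",round(x[1]+40,1),"ball z",round(x[2]+46,1),"F case",F.round(2),"gap",round(o["finger_gap"],4),round(float(o["finger_force"]),1))
E
python3 -c "
from h import *
st();p=optics.read_camera('wrist');st();p=optics.read_camera('wrist');st()"
```

```text
time 8.875 case mm [-21.7   2.7 142.7] s 42.7 ball z 188.7 F case [ 0.77 -2.71  5.01] gap 0.02 20.3
time 8.925 case mm [-21.7   3.  142.7] s 43.0 ball z 188.7 F case [ 1.6  -1.34  4.95] gap 0.0203 20.3
time 8.975 case mm [-21.7   3.  142.7] s 43.0 ball z 188.7 F case [ 1.59 -0.76  5.1 ] gap 0.0201 20.3
```

Request:
{"fn": "jog_arm", "kwargs": {"deltas": [[0,0.002,0,0,0,0,0.018],[0,0.004,0,0,0,0,0.018],[0,0.006,0,0,0,0,0.018]]}}

```text
time_s: 9.35
ee_pos: [0.5521, -0.0966, 0.1427]
eef_rot: [0.001, -0.079, 0.997, -0.001]
wrist_force: [1.5, -1.4, 4.4]
finger_gap: 0.0202
finger_force: 20.3
```

Request:
{"fn": "jog_arm", "kwargs": {"deltas": [[0,0.002,0,0,0,0,0.018],[0,0.004,0,0,0,0,0.018]]}}

```text
time_s: 9.6
ee_pos: [0.5514, -0.0927, 0.1427]
eef_rot: [0.001, -0.078, 0.997, -0.001]
wrist_force: [1.8, -2.7, 4.5]
finger_gap: 0.0198
finger_force: 20.3
```

Request:
{"fn": "jog_arm", "kwargs": {"deltas": [[0,0.002,0,0,0,0,0.018],[0,0.004,0,0,0,0,0.018]]}}

```text
time_s: 9.85
ee_pos: [0.5508, -0.0887, 0.1427]
eef_rot: [0.001, -0.079, 0.997, -0.001]
wrist_force: [0.7, -0.4, 5.5]
finger_gap: 0.0205
finger_force: 20.3
```

Request:
{"fn": "jog_arm", "kwargs": {"deltas": [[0,0.002,0,0,0,0,0.018],[0,0.004,0,0,0,0,0.018]]}}

```text
time_s: 10.1
ee_pos: [0.5502, -0.0848, 0.1427]
eef_rot: [0.001, -0.079, 0.997, -0.001]
wrist_force: [1.3, -1.4, 5.8]
finger_gap: 0.0202
finger_force: 20.3
```

Request:
{"fn": "jog_arm", "kwargs": {"deltas": [[0,0.0015,0,0,0,0,0.018],[0,0.003,0,0,0,0,0.018]]}}

```text
time_s: 10.35
ee_pos: [0.5497, -0.0818, 0.1427]
eef_rot: [0.001, -0.079, 0.997, -0.001]
wrist_force: [1.0, -1.6, 6.1]
finger_gap: 0.0201
finger_force: 20.3
```

```bash
python3 -c "
from h import *
st()
for i in range(3): p=optics.read_camera('wrist');st()"
```

```text
time 10.35 case mm [-21.6  23.6 142.7] s 63.6 ball z 188.7 F case [ 0.74 -1.69  6.07] gap 0.0201 20.3
time 10.4 case mm [-21.6  23.8 142.7] s 63.8 ball z 188.7 F case [ 1.58 -1.07  5.7 ] gap 0.02 20.3
time 10.45 case mm [-21.6  23.7 142.7] s 63.7 ball z 188.7 F case [ 1.51 -1.51  4.96] gap 0.0202 20.3
time 10.5 case mm [-21.6  23.7 142.7] s 63.7 ball z 188.7 F case [1.98 0.19 4.93] gap 0.02 20.3
```

Request:
{"fn": "jog_arm", "kwargs": {"deltas": [[0,0.0015,0,0,0,0,0.018],[0,0.003,0,0,0,0,0.018]]}}

```text
time_s: 10.75
ee_pos: [0.5493, -0.0789, 0.1427]
eef_rot: [0.001, -0.079, 0.997, -0.001]
wrist_force: [0.5, -1.3, 5.3]
finger_gap: 0.02
finger_force: 20.3
```

Request:
{"fn": "jog_arm", "kwargs": {"deltas": [[0,0.0015,0,0,0,0,0.018],[0,0.003,0,0,0,0,0.018]]}}

```text
time_s: 11.0
ee_pos: [0.5488, -0.0759, 0.1427]
eef_rot: [0.001, -0.079, 0.997, -0.001]
wrist_force: [1.3, -1.5, 5.8]
finger_gap: 0.0202
finger_force: 20.3
```

Request:
{"fn": "jog_arm", "kwargs": {"deltas": [[0,0.001,0,0,0,0,0.018],[0,0.002,0,0,0,0,0.018]]}}

```text
time_s: 11.25
ee_pos: [0.5485, -0.0739, 0.1427]
eef_rot: [0.001, -0.079, 0.997, -0.001]
wrist_force: [1.8, -1.3, 5.4]
finger_gap: 0.02
finger_force: 20.3
```

Request:
{"fn": "jog_arm", "kwargs": {"deltas": [[0,0.001,0,0,0,0,0.018],[0,0.002,0,0,0,0,0.018]]}}

```text
time_s: 11.5
ee_pos: [0.5482, -0.072, 0.1427]
eef_rot: [0.001, -0.079, 0.997, -0.001]
wrist_force: [1.2, -2.0, 5.3]
finger_gap: 0.0204
finger_force: 20.3
```

Request:
{"fn": "jog_arm", "kwargs": {"deltas": [[0,0.001,0,0,0,0,0.018],[0,0.002,0,0,0,0,0.018]]}}

```text
time_s: 11.75
ee_pos: [0.5479, -0.0704, 0.1427]
eef_rot: [0.001, -0.079, 0.997, -0.001]
wrist_force: [3.1, -3.9, 3.9]
finger_gap: 0.0207
finger_force: 20.3
```

Request:
{"fn": "jog_arm", "kwargs": {"deltas": [[0,0.001,0,0,0,0,0.018],[0,0.002,0,0,0,0,0.018]]}}

```text
time_s: 12.0
ee_pos: [0.5477, -0.0689, 0.1427]
eef_rot: [0.001, -0.078, 0.997, -0.001]
wrist_force: [2.1, -5.1, 5.1]
finger_gap: 0.0201
finger_force: 20.3
```

The buffer is felt from y≈-0.071. I'll step up gently and average the force.

Request:
{"fn": "jog_arm", "kwargs": {"deltas": [[0,0.0007,0,0,0,0,0.018],[0,0.0015,0,0,0,0,0.018]]}}

```text
time_s: 12.25
ee_pos: [0.5476, -0.0679, 0.1427]
eef_rot: [0.001, -0.078, 0.997, -0.002]
wrist_force: [2.6, -7.2, 5.0]
finger_gap: 0.0201
finger_force: 20.4
```

```bash
python3 -c "
from h import *
st()
for i in range(3): p=optics.read_camera('wrist');st()"
```

```text
time 12.25 case mm [-21.5  37.7 142.7] s 77.7 ball z 188.7 F case [ 1.43 -7.56  5.02] gap 0.0201 20.4
time 12.3 case mm [-21.5  37.8 142.7] s 77.8 ball z 188.7 F case [-0.42 -6.92  5.28] gap 0.0201 20.3
time 12.35 case mm [-21.5  37.8 142.7] s 77.8 ball z 188.7 F case [ 1.46 -6.71  4.86] gap 0.0203 20.3
time 12.4 case mm [-21.5  37.8 142.7] s 77.8 ball z 188.7 F case [ 0.98 -6.52  4.28] gap 0.0203 20.3
```

Request:
{"fn": "jog_arm", "kwargs": {"deltas": [[-0.0034,0.0005,0.0004,0,0,0,0.018],[-0.0068,0.0005,0.0009,0,0,0,0.018],[-0.0094,0.0005,0.0015,0,0,0,0.018],[-0.0119,0.0005,0.0022,0,0,0,0.018],[-0.014,0.0005,0.0029,0,0,0,0.018]]}}

```text
time_s: 13.02
ee_pos: [0.56, -0.0653, 0.1389]
eef_rot: [-0.001, -0.078, 0.997, -0.001]
wrist_force: [-0.4, -8.4, 1.5]
finger_gap: 0.0203
finger_force: 20.2
```

```bash
python3 -c "
from h import *
st()
c=np.load('c.npy')
for i in range(2): p=optics.read_camera('wrist');st()
r=spotter.look_for('knob',p)[0];print(r,[(t,proj(p,ball(c,t,.078))[0].round(1)) for t in (.2,.3,.4)])
x,y=(int(v) for v in proj(p,ball(c,.3,.078))[0]);print(x,y)
cv2.imwrite('pics/w6.png',cv2.resize(p['color'][y-120:y+60,x-120:x+120],(800,600),interpolation=cv2.INTER_CUBIC))
"
```

```text
time 13.025 case mm [ -8.8  38.2 138.9] s 78.2 ball z 184.9 F case [-1.71 -8.19  1.48] gap 0.0203 20.2
time 13.075 case mm [ -8.5  38.2 138.8] s 78.2 ball z 184.8 F case [ 0.27 -7.99  2.07] gap 0.0199 20.3
time 13.125 case mm [ -8.5  38.2 138.8] s 78.2 ball z 184.8 F case [-0.01 -8.    0.76] gap 0.0198 20.2
{'rect': [231.9, 187.7, 41.0, 106.7], 'conf': 0.87} [(0.2, array([249.9, 257.7])), (0.3, array([250. , 265.5])), (0.4, array([250.1, 272.2]))]
249 265
```

View pics/w6.png

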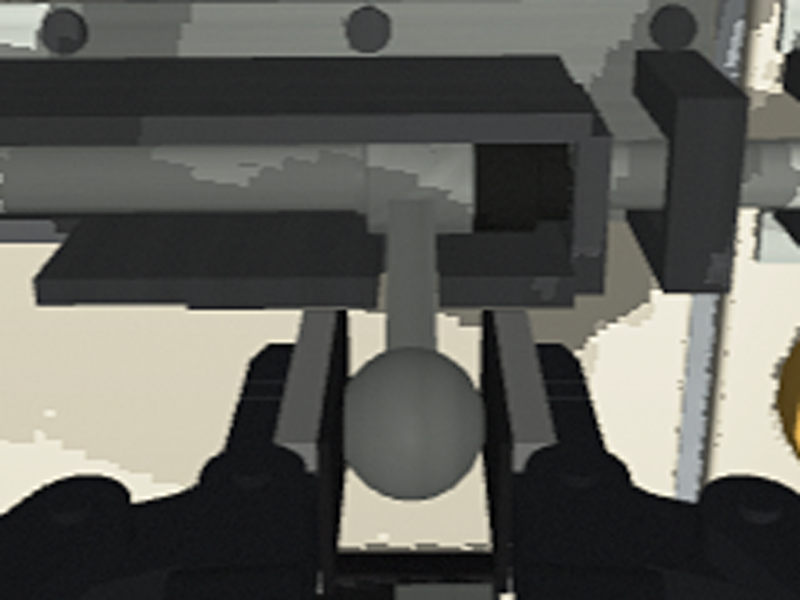

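The stem (crop 388–436) faces the far notch (378–437), closer to its far edge. I'll back off a touch before turning in.

Request:
{"fn": "jog_arm", "kwargs": {"deltas": [[0,-0.0005,0,0,0,0,0.018],[0,-0.0008,0,0,0,0,0.018],[0,-0.0008,0,0,0,0,0.018]]}}

```text
time_s: 13.55
ee_pos: [0.5602, -0.0654, 0.1389]
eef_rot: [-0.001, -0.078, 0.997, -0.001]
wrist_force: [1.3, -5.5, 2.2]
finger_gap: 0.02
finger_force: 20.2
```

```bash
python3 -c "
from h import *
st()
c=np.load('c.npy')
for i in range(2): p=optics.read_camera('wrist');st()
x,y=249,265
g=cv2.cvtColor(p['color'],cv2.COLOR_BGR2GRAY)
for r in (220,222,224,226): print(r,g[r,x-120+105:x-120+140].tolist())
"
```

```text
time 13.55 case mm [ -8.6  38.1 138.9] s 78.1 ball z 184.9 F case [ 0.41 -5.59  2.22] gap 0.02 20.2
time 13.6 case mm [ -8.6  38.1 138.9] s 78.1 ball z 184.9 F case [-0.46 -5.68  1.23] gap 0.0201 20.2
time 13.65 case mm [ -8.6  38.1 138.9] s 78.1 ball z 184.9 F case [-0.56 -5.91  1.6 ] gap 0.02 20.2
220 [42, 41, 41, 39, 38, 38, 38, 38, 36, 41, 53, 77, 91, 90, 89, 89, 89, 90, 90, 88, 87, 86, 86, 89, 92, 74, 44, 38, 38, 38, 37, 38, 40, 40, 38]
222 [40, 40, 38, 38, 38, 39, 40, 39, 36, 40, 53, 76, 90, 89, 90, 90, 89, 90, 88, 89, 87, 86, 87, 88, 91, 79, 49, 40, 38, 38, 40, 39, 40, 37, 39]
224 [42, 42, 38, 38, 38, 39, 39, 39, 34, 42, 54, 77, 90, 90, 89, 90, 88, 90, 90, 88, 88, 87, 87, 88, 91, 81, 53, 37, 39, 39, 39, 39, 40, 38, 38]
226 [41, 40, 39, 39, 39, 37, 39, 38, 35, 38, 51, 73, 90, 90, 88, 90, 90, 90, 90, 89, 89, 87, 86, 89, 91, 80, 52, 36, 38, 41, 38, 39, 37, 39, 38]
```

Request:
{"fn": "jog_arm", "kwargs": {"deltas": [[-0.0034,-0.0003,0.0013,0,0,0,0.018],[-0.0058,-0.0003,0.0024,0,0,0,0.018],[-0.0081,-0.0003,0.0036,0,0,0,0.018]]}}

```text
time_s: 14.02
ee_pos: [0.5679, -0.0643, 0.1351]
eef_rot: [-0.001, -0.078, 0.997, -0.001]
wrist_force: [-0.6, -5.1, 1.7]
finger_gap: 0.0201
finger_force: 20.2
```

```bash
python3 -c "
from h import *
st()
for i in range(2): p=optics.read_camera('wrist');st()
"
```

```text
time 14.025 case mm [ -0.8  37.9 135.1] s 77.9 ball z 181.1 F case [-1.44 -4.94  1.72] gap 0.0201 20.2
time 14.075 case mm [ -0.6  38.  134.9] s 78.0 ball z 180.9 F case [ 0.42 -4.28  0.85] gap 0.0202 20.3
time 14.125 case mm [ -0.6  38.  135. ] s 78.0 ball z 181.0 F case [ 0.23 -4.89  0.78] gap 0.0202 20.3
```

Request:
{"fn": "jog_arm", "kwargs": {"deltas": [[-0.0025,0.0002,0.0014,0,0,0,0.018],[-0.0049,0.0003,0.003,0,0,0,0.018],[-0.007,0.0003,0.0045,0,0,0,0.018]]}}

```text
time_s: 14.5
ee_pos: [0.5748, -0.0631, 0.1306]
eef_rot: [-0.001, -0.078, 0.997, -0.001]
wrist_force: [0.0, -6.8, 1.4]
finger_gap: 0.0202
finger_force: 20.4
```

```bash
python3 -c "
from h import *
st()
for i in range(2): p=optics.read_camera('wrist');st()
y=265
cv2.imwrite('pics/w7.png',cv2.resize(p['color'][145:325,129:369],(800,600),interpolation=cv2.INTER_CUBIC))
"
```

```text
time 14.5 case mm [  6.2  38.1 130.6] s 78.1 ball z 176.6 F case [-1.05 -6.75  1.4 ] gap 0.0202 20.4
time 14.55 case mm [  6.4  38.  130.4] s 78.0 ball z 176.4 F case [-0.83 -5.95  1.57] gap 0.0201 20.4
time 14.6 case mm [  6.4  38.  130.4] s 78.0 ball z 176.4 F case [-1.06 -5.24  0.1 ] gap 0.0204 20.4
```

View pics/w7.png

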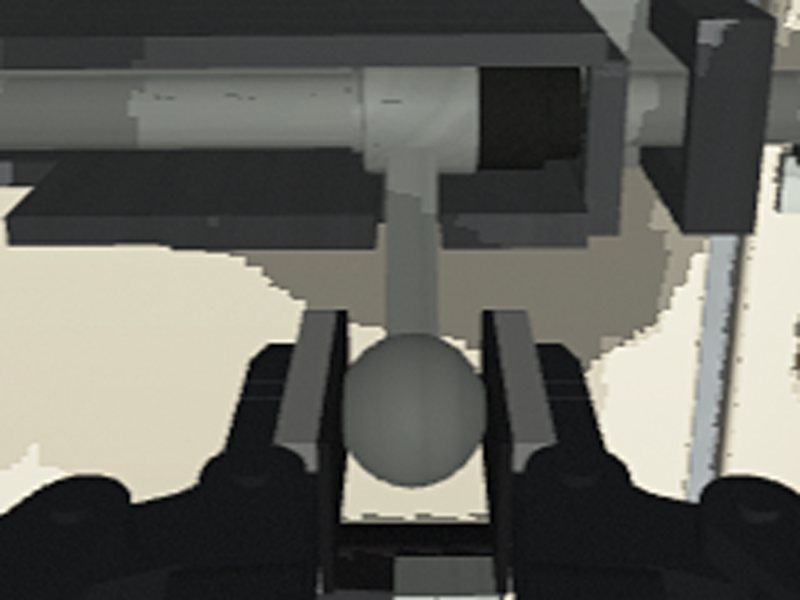

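The stem is going into the notch cleanly. Continuing down.

Request:
{"fn": "jog_arm", "kwargs": {"deltas": [[-0.0027,0.0001,0.0023,0,0,0,0.018],[-0.0052,0.0001,0.0047,0,0,0,0.018],[-0.007,0.0001,0.0066,0,0,0,0.018],[-0.0086,0.0001,0.0086,0,0,0,0.018]]}}

```text
time_s: 15.1
ee_pos: [0.5837, -0.0617, 0.1222]
eef_rot: [-0.001, -0.078, 0.997, -0.001]
wrist_force: [0.8, -5.7, 2.9]
finger_gap: 0.0204
finger_force: 20.7
```

```bash
python3 -c "
from h import *
st()
for i in range(2): p=optics.read_camera('wrist');st()
"
```

```text
time 15.1 case mm [ 15.2  38.  122.2] s 78.0 ball z 168.2 F case [-0.13 -5.71  2.88] gap 0.0204 20.7
time 15.15 case mm [ 15.4  38.1 122. ] s 78.1 ball z 168.0 F case [ 0.08 -6.05  2.65] gap 0.0203 20.7
time 15.2 case mm [ 15.3  38.  122. ] s 78.0 ball z 168.0 F case [ 0.06 -5.09  2.08] gap 0.02 20.6
```

Request:
{"fn": "jog_arm", "kwargs": {"deltas": [[-0.0016,0.0001,0.0021,0,0,0,0.018],[-0.0031,0.0001,0.0042,0,0,0,0.018],[-0.0044,0.0001,0.0064,0,0,0,0.018],[-0.0056,0.0001,0.0087,0,0,0,0.018],[-0.0066,0.0001,0.011,0,0,0,0.018]]}}

```text
time_s: 15.82
ee_pos: [0.5907, -0.0605, 0.1114]
eef_rot: [-0.0, -0.079, 0.997, -0.001]
wrist_force: [1.7, -5.5, 2.8]
finger_gap: 0.02
finger_force: 21.0
```

```bash
python3 -c "
from h import *
st()
for i in range(2): p=optics.read_camera('wrist');st()
"
```

```text
time 15.825 case mm [ 22.3  38.  111.4] s 78.0 ball z 157.4 F case [ 0.82 -5.71  2.78] gap 0.02 21.0
time 15.875 case mm [ 22.4  38.1 111.2] s 78.1 ball z 157.2 F case [ 2.19 -5.47  1.99] gap 0.0201 20.9
time 15.925 case mm [ 22.4  38.1 111.3] s 78.1 ball z 157.3 F case [ 2.1  -5.73  0.85] gap 0.02 20.9
```

Request:
{"fn": "jog_arm", "kwargs": {"deltas": [[-0.001,0,0.0024,0,0,0,0.018],[-0.0019,0,0.0049,0,0,0,0.018],[-0.0025,0,0.0068,0,0,0,0.018],[-0.003,0,0.0085,0,0,0,0.018]]}}

```text
time_s: 16.42
ee_pos: [0.5938, -0.06, 0.103]
eef_rot: [0.0, -0.079, 0.997, -0.001]
wrist_force: [1.7, -5.4, 3.2]
finger_gap: 0.0202
finger_force: 21.2
```

```bash
python3 -c "
from h import *
st()
c=np.load('c.npy')
for i in range(2): p=optics.read_camera('wrist');st()
cv2.imwrite('pics/w8.png',cv2.resize(p['color'][115:325,119:379],(743,600),interpolation=cv2.INTER_CUBIC))
print([(t,proj(p,ball(c,t,.078))[0].round(1)) for t in (1.1,1.2,1.3)])
"
```

```text
time 16.425 case mm [ 25.4  38.  103. ] s 78.0 ball z 149.0 F case [ 0.85 -5.59  3.16] gap 0.0202 21.2
time 16.475 case mm [ 25.5  38.1 102.8] s 78.1 ball z 148.8 F case [ 1.95 -5.82  1.75] gap 0.0201 21.2
time 16.525 case mm [ 25.5  38.1 102.9] s 78.1 ball z 148.9 F case [ 1.79 -5.82  1.14] gap 0.0203 21.2
[(1.1, array([250.2, 272.1])), (1.2, array([250.3, 270.2])), (1.3, array([250.4, 267.3]))]
```

View pics/w8.png

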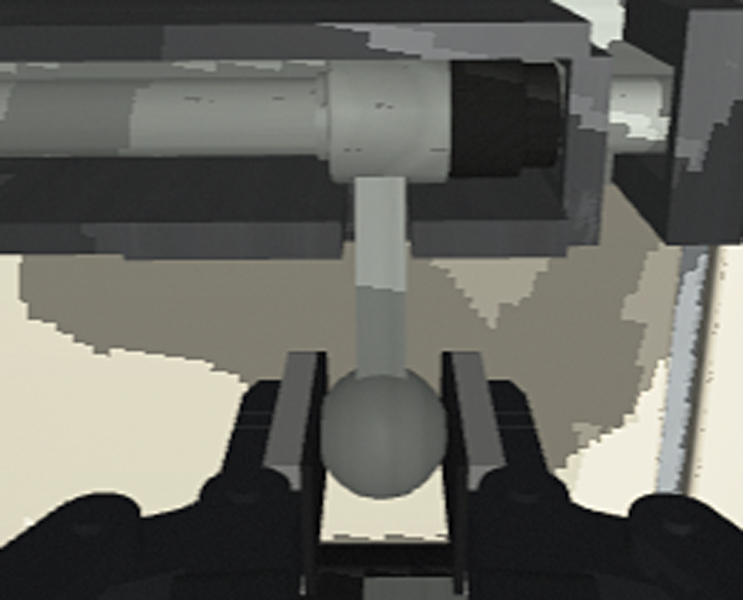

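The handle is down in the far notch (ball at about (253,267), t≈1.3). A small final press down, then ease off the push, open and lift.

Request:
{"fn": "jog_arm", "kwargs": {"deltas": [[-0.0002,0,0.001,0,0,0,0.018],[-0.0002,-0.0006,0.0015,0,0,0,0.018],[-0.0002,-0.0012,0.0015,0,0,0,0.018],[-0.0002,-0.0018,0.0015,0,0,0,0.018]]}}

```text
time_s: 17.02
ee_pos: [0.5943, -0.0607, 0.1016]
eef_rot: [0.0, -0.078, 0.997, -0.0]
wrist_force: [3.5, -3.2, 1.9]
finger_gap: 0.0203
finger_force: 21.2
```

```bash
python3 -c "
from h import *
st()"
```

```text
time 17.025 case mm [ 25.8  37.3 101.6] s 77.3 ball z 147.6 F case [ 2.96 -3.72  1.86] gap 0.0203 21.2
```

Request:
{"fn": "jog_arm", "kwargs": {"deltas": [[0,-0.0005,0,0,0,0,0.03],[0,-0.0005,0,0,0,0,0.042],[0,-0.0005,0,0,0,0,0.042],[0,-0.0005,0,0,0,0,0.042]]}}

```text
time_s: 17.52
ee_pos: [0.5937, -0.0608, 0.1014]
eef_rot: [-0.0, -0.079, 0.997, 0.0]
wrist_force: [-0.6, 0.5, -0.1]
finger_gap: 0.0418
finger_force: 0.0
```

Request:
{"fn": "jog_arm", "kwargs": {"deltas": [[0,0,-0.01,0,0,0,0.042],[0,0,-0.03,0,0,0,0.042],[0,0,-0.06,0,0,0,0.042],[0,0,-0.1,0,0,0,0.042],[0,0,-0.14,0,0,0,0.042]]}}

```text
time_s: 18.15
ee_pos: [0.5939, -0.061, 0.2436]
eef_rot: [0.0, -0.078, 0.997, -0.0]
wrist_force: [0.5, -0.0, -0.1]
finger_gap: 0.0417
finger_force: 0.0
```

```bash
python3 -c "
from h import *
st();c=np.load('c.npy')
p=optics.read_camera('wrist');st();im=p['color']
print([(t,proj(p,ball(c,t,.077))[0].round(1)) for t in (1.1,1.2,1.3)])
cv2.imwrite('pics/w9.png',im)
"
```

```text
time 18.15 case mm [ 25.3  37.1 243.6] s 77.1 ball z 289.6 F case [ 0.46 -0.12 -0.09] gap 0.0417 0.0
time 18.2 case mm [ 27.5  36.3 249.9] s 76.3 ball z 295.9 F case [ 0.37 -0.44  3.22] gap 0.0418 0.0
[(1.1, array([251.6, 180.5])), (1.2, array([251.7, 181.2])), (1.3, array([251.7, 181.3]))]
```

View pics/w9.png

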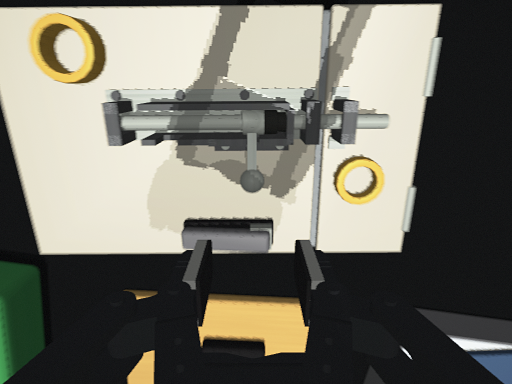

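The ball is at (253,181), matching the down pose. The bolt goes through the staple (tip at about (388,121)), and the tape rolls and stapler are undisturbed. Handing in.

```bash
python3 -c "
from h import *
print(env.sign_off())"
```

```text
the job is handed in; nothing more can be done
None
```

The flap is bolted: the bolt runs through the staple, pressed into the buffer, the handle is fully down in the far notch and released, nothing on the case was moved, and I handed the job in at about 18 s (no verdict was returned).

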